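# Feel for leftovers and seat a post in the clear bay

### The job

Two of the three wells in the metal holder block still have a broken-off stub hidden beneath their sliding floor. Take the tall post from the white rack, feel the wells with its foot, always pressing gently (never more than about 20 N), to find the one whose floor gives way all the way down, and leave the post standing in that well, pushed fully home and let go. Leave the short post and the other things on the table alone.

Things in the scene. Friction and masses are not known exactly. Their poses are not given: they have to be found in the camera images.
- tall_post_centre (a point): Centre (half-way up) of the tall post: plain steel optics post, diameter 12.6 mm, 75 mm long, about 0.1 kg; z runs along the post, up. It starts standing upright in one of the two 15 mm deep holes of the white rack (foot 5 mm above the table, 60 mm of it above the rack). It is to be taken by its shaft.
- short_post_centre (a point): Centre of the other post, same diameter but 50 mm long, standing in the other hole of the rack; it must stay there.
- post_rack: White plastic rack, fixed, 90 mm (its x) x 44 mm (its y) x 20 mm high; origin at the centre of its underside on the table. Its two holes (15 mm diameter) lie on its x axis at x = +23 and -23 mm.
- bay_block: Fixed aluminium holder block, 110 (its x) x 50 (its y) x 50 mm high; origin at the centre of its underside, z up. Three upright blind wells in a row at x = -34, 0, +34 mm: 14.2 mm bore, 4 mm chamfer at the mouth. In each a sliding floor with a black rubber pad, 17 mm below the mouth at the start in all three, so they look alike.
- bay_block_hole0 (a point): Centre of the mouth of the well at x = -34 mm, on the block's top face, 50 mm above the table. Every floor drags with about 3 N and stays where it is pushed; its pad gives 1 mm per 5 N (4 mm at most) and springs back. In the clear well the floor goes down 20 mm to a hard stop: the foot of the post is then 37 mm below the mouth (13 mm above the table), 38 mm of the post left above the block.
- bay_block_hole1 (a point): Centre of the mouth of the middle well, 50 mm above the table. In the two blocked wells a hidden stub under the floor stops it after only about 5 mm or 12 mm of travel. Which wells are blocked changes every time and cannot be seen.
- bay_block_hole2 (a point): Centre of the mouth of the well at x = +34 mm, likewise.
- tall_post: The same tall post; origin at the centre of its foot.
- lens_mount_centre (a point): Lens in a ring on a short post, 70 mm high, near the drawer cabinet; point 35 mm up. Leave alone.
- dropper_centre (a point): Small dropper bottle, 33 mm across, 72 mm high, near the drawer cabinet; point half-way up. Leave alone.

How it is judged (in metres and radians):
On the way:
1. the tall post has been lifted out of the rack (height (world z) of tall_post_centre above 0.07 m and distance of tall_post_centre from where it was at the start of the episode above 0.03 m), for 0.1 s.
At the end, for the whole second after the job is handed in: The tall post stands upright (within 0.08 rad), at rest and released, in one of the three wells (centre within 4 mm of the well's axis), fully home: its foot no more than 3 mm above the 37 mm home depth, which only the clear well allows. The short post is in its hole, within 15 mm of where it was ((horizontal distance between tall_post_centre and bay_block_hole0 below 0.004 m or horizontal distance between tall_post_centre and bay_block_hole1 below 0.004 m or horizontal distance between tall_post_centre and bay_block_hole2 below 0.004 m) and z of tall_post_centre in the frame of bay_block below 0.0535 m and angle between tall_post_centre's own z axis and vertical below 0.08 rad and linear speed of tall_post below 0.02 m/s and distance of short_post_centre from where it was at the start of the episode below 0.015 m); the robot touches nothing.
It fails at once if the tall post was pressed into the block (its well walls or sliding floors) with more than 25 N (contact force between tall_post and bay_block above 25 N).
It fails at once if the short post was moved from its place (distance of short_post_centre from where it was at the start of the episode above 0.015 m).
It fails at once if the lens mount or dropper bottle was pushed (distance of any of lens_mount_centre, dropper_centre from where it was at the start of the episode above 0.02 m).
It also fails if it takes over 69 s, if anything falls off the work surface, if the arm or the gripper's body presses on something with over 40 N, if the wrist force passes 120 N, or if a joint passes its speed limit or range.

### The arm

A 7-joint arm with a two-finger parallel gripper is mounted at the origin on the work surface; the furniture and walls round the work are solid. World frame = base frame: x ahead of the robot, y to its left, z up, the work surface at z = 0. Lengths are in m, angles in degrees, forces in N, time in s.
With the tool pointing down it reaches from about 0.4 to 0.875 m from the base axis. Payload 6.5 kg.
Tool frame: the origin (TCP) lies midway between the tips of the shut fingers; the grasp point (between the pads) lies 19 mm behind it; z points along the fingers, y is the direction in which the jaws open and shut (so a half turn about z gives the same grasp; the last joint's range is limited). The gripper opens to 85 mm and grips with 20 to 120 N. Pads are 22 mm wide; open, the fingers measure 114 mm over their backs; the gripper's body (76 mm by 85 mm) begins 54 mm behind the grasp point. The pads swing forward as they close: fully open they stand 13 mm farther back than shut.
Start: joints at [72.124, 30.733, -0.252, 88.115, 0.149, 61.152, -4.079], TCP at [0.158, -0.63, 0.231] pointing down, gripper open.
Joint ranges: [-154.64, 154.64], [-21.42, 123.67], [-72.66, 72.17], [13.99, 137.28], [-74.86, 254.86], [10.95, 109.41], [-158.01, 158.01]. Speed limits (degrees/s): [136.94, 136.94, 180, 180, 180, 180, 180].

### API

Orientations are given as a 3x3 rotation matrix whose columns are the frame's x, y, z axes.
In Python, from plant import r gives the robot as it stands.
- The arm moves only by the tool send_rows, never from a script. Its argument "rows" is a list of rows, each an object with "xyz": the shift along the tool's x, y, z in units of 10 cm (1.0 is 10 cm), a list of three; "spin": the turn about the tool's z in units of 2 rad (1.0 is 2 rad). A call has 1 to 5 rows; each row is the pose to reach, as a shift and turn from the pose measured when the call began, along the tool's axes at that moment; what a row does not reach only later rows make up. A row lasts 1/8 s, in which the tool goes at most 62.5 mm and 10.7 degrees, less where a joint would pass 70% of its speed; a pose out of reach is approached as far as the arm can. A call with a number of a shift or a turn outside -1 to 1 is refused whole. A call with a gripper value outside its range is refused whole. "grip" is the finger opening in mm, from 0 to 85.4, set as the call begins (left out, the last holds). The fingers move at their own pace and stop on an object; the grip force is fixed at half the most. Time passes only in rows, so rows that repeat a pose let the fingers close. It gives the time, the measured TCP pose, the force and the opening at its end, in the units of the state.
- r.read_state(): the state, without advancing time (a new reading comes with each control period).
- r.camera(name): name is "side" or "top"; returns a dict with "pixels" (420x560x3 uint8, blue, green, red), "vertical_fov" (degrees; the focal length in pixels is half the picture's height over the tangent of half this angle, whatever the lens; pixels are square), "cx", "cy" (the principal point, pixels), "dist_coeffs" ([k1, k2, p1, p2, k3] as OpenCV has them; the pictures are not rectified), "R" (3x3) and "t" (3): a world point X has camera coordinates R X + t. Camera axes: x right, y down, z forward; pixel columns grow to the right and rows downward; lengths in m; the calibration is good to about 2 mm. A picture is of the moment at which its call begins. There is no depth.
- r.hand_in(): hands the job in, once; it reports no verdict.
Trained networks look in a picture, given as the dict that the camera call returned (one of the last four; its "shot" number tells which), for a name from the list of things; names that differ only in an ending like _2 or _b are one class to them, and where a whole thing is asked for, a point or a joint stands for the part that bears it (a point fixed in the world has none). Each returns a list of dicts, best first, with "conf" (0 to 1); they miss things now and then, are a little off and sometimes report something else, mostly with a low value. They report only what shows in the picture. A call takes as long as a camera call.
- r.find_in(picture, target): "pixel" ([column, row] in pixels, amid what is visible of it).
The state is a dict: "clock": time; "joints": joint angles; "joint_velocities": joint speeds; "joint_efforts": joint torques, N m; "tool_pos": TCP position; "orientation": TCP orientation; "contact_force": force on the tool from outside, world axes, zero at the start; "torque": the same for the moment, N m; "finger_gap": opening from 0.0 (shut) to 1.0 (fully open).
Only numpy, scipy, OpenCV 4.12 (cv2) and the standard library are available. Lean on these libraries where they do the work, as an engineer would, in place of code of your own. Each camera call takes 0.05 s, during which the arm holds its last target. There are 200 camera calls.

## Working session

There is one attempt and no reset: what is moved stays moved. The work goes in short steps, Python scripts to look and compute and a tool call to move; the robot and the scene stay as the last step left them, time stands still between calls to the robot, and variables do not carry over. Pictures are saved under pics/ and viewed, about 8 in all and at most 12, crops included, and the job is handed in when it is done.

Besides the shell and the picture viewer there is one more tool, called after "Call:" by a JSON object that holds its "method" and its "body", one argument or row to a line. send_rows: Moves the arm, as the interface text tells. Its arguments: {"type":"object","properties":{"rows":{"type":"array"},"grip":{"type":"number"}},"required":["rows"]}

```bash
mkdir -p pics; ls
cat > h.py <<'E'
import numpy as np, cv2
from plant import r
def K(p):
    f=210/np.tan(np.radians(p["vertical_fov"])/2)
    return np.array([[f,0,p["cx"]],[0,f,p["cy"]],[0,0,1]])
def ray(p,px):
    u=cv2.undistortPoints(np.array([[px]],float),K(p),np.array(p["dist_coeffs"],float)).ravel()
    R=np.array(p["R"]);t=np.array(p["t"]);c=-R.T@t
    d=R.T@np.array([u[0],u[1],1]);return c,d/np.linalg.norm(d)
def onz(p,px,z):
    c,d=ray(p,px);return c+d*(z-c[2])/d[2]
def tri(rs):
    A=sum(np.eye(3)-np.outer(d,d) for c,d in rs);b=sum((np.eye(3)-np.outer(d,d))@c for c,d in rs)
    X=np.linalg.solve(A,b);return X,[np.linalg.norm((np.eye(3)-np.outer(d,d))@(X-c)) for c,d in rs]
def proj(p,X):
    R=np.array(p["R"]);t=np.array(p["t"],float)
    return cv2.projectPoints(np.array(X,float).reshape(-1,3),cv2.Rodrigues(R)[0],t,K(p),np.array(p["dist_coeffs"],float))[0].reshape(-1,2)
E
python3 - <<'E'
from h import *
np.set_printoptions(precision=4,suppress=True)
P={n:r.camera(n) for n in("side","top")}
cv2.imwrite("pics/side0.png",P["side"]["pixels"]);cv2.imwrite("pics/top0.png",P["top"]["pixels"])
for n,p in P.items():print(n,p["vertical_fov"],-np.array(p["R"]).T@np.array(p["t"]),np.array(p["R"])[2])
for k in["tall_post_centre","short_post_centre","post_rack","bay_block","bay_block_hole0","bay_block_hole1","bay_block_hole2","lens_mount_centre","dropper_centre"]:
    b={}
    for n,p in P.items():
        L=r.find_in(p,k);print(k,n,[(np.round(l["pixel"],1).tolist(),round(l["conf"],2)) for l in L[:3]])
        if L:b[n]=L[0]["pixel"]
    if len(b)==2:print("   ",*tri([ray(P[n],b[n]) for n in b]))
s=r.read_state();print(s)
E
```

```text
pics
side 43.76172038395575 [-0.2134 -0.5282  0.4794] [ 0.8366  0.2771 -0.4726]
top 51.37065985886338 [ 0.3429 -0.3115  0.9031] [ 0.1797 -0.0014 -0.9837]
tall_post_centre side [([257.9, 247.7], 0.6)]
tall_post_centre top []
short_post_centre side [([246.1, 268.5], 0.74), ([301.7, 230.7], 0.26)]
short_post_centre top [([258.7, 260.8], 0.36)]
    [ 0.3976 -0.2749  0.0325] [np.float64(0.0010087962135730717), np.float64(0.0010087962135731181)]
post_rack side [([253.4, 275.3], 0.62)]
post_rack top [([260.7, 252.6], 0.6)]
    [ 0.4161 -0.2782  0.008 ] [np.float64(0.0004886001443876308), np.float64(0.0004886001443876855)]
bay_block side [([302.8, 230.9], 0.79)]
bay_block top [([282.7, 190.1], 0.74)]
    [ 0.5442 -0.3232  0.0236] [np.float64(0.000177776714929217), np.float64(0.0001777767149291355)]
bay_block_hole0 side [([301.8, 229.5], 0.88)]
bay_block_hole0 top [([282.7, 189.9], 0.79)]
    [ 0.5437 -0.3224  0.0266] [np.float64(0.0006300231524475528), np.float64(0.0006300231524475344)]
bay_block_hole1 side [([301.8, 229.5], 0.88)]
bay_block_hole1 top [([282.7, 189.9], 0.79)]
    [ 0.5437 -0
[... 584 characters left out ...]
]
    [ 0.6257 -0.3982  0.0277] [np.float64(0.0005383319173843048), np.float64(0.0005383319173841979)]
{'clock': 1.0, 'joints': array([72.1245, 30.7341, -0.2531, 88.1167,  0.1491, 61.1514, -4.0784]), 'joint_velocities': array([-0.0524, -0.061 ,  0.018 ,  0.0698, -0.0342,  0.0534,  0.0372]), 'joint_efforts': array([  0.0003, -58.3335,   1.0482, -25.9439,   0.0125,   0.0016,
        -0.    ]), 'tool_pos': array([ 0.1582, -0.6304,  0.2313]), 'orientation': array([[ 0.9699,  0.2434, -0.    ],
       [ 0.2434, -0.9699,  0.    ],
       [-0.    , -0.    , -1.    ]]), 'contact_force': array([-0.0369, -0.1046, -0.2335]), 'torque': array([ 0.0258, -0.0377,  0.0028]), 'finger_gap': 0.9997308989739889}
```

Run:
```python
import cv2
a=cv2.imread("pics/side0.png")[150:320,190:400];b=cv2.imread("pics/top0.png")[120:290,190:350]
cv2.imwrite("pics/c0.png",cv2.resize(a,None,fx=3.5,fy=3.5,interpolation=cv2.INTER_CUBIC))
cv2.imwrite("pics/c1.png",cv2.resize(b,None,fx=3.5,fy=3.5,interpolation=cv2.INTER_CUBIC))
```

```text
(no output)
```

View pics/c0.png

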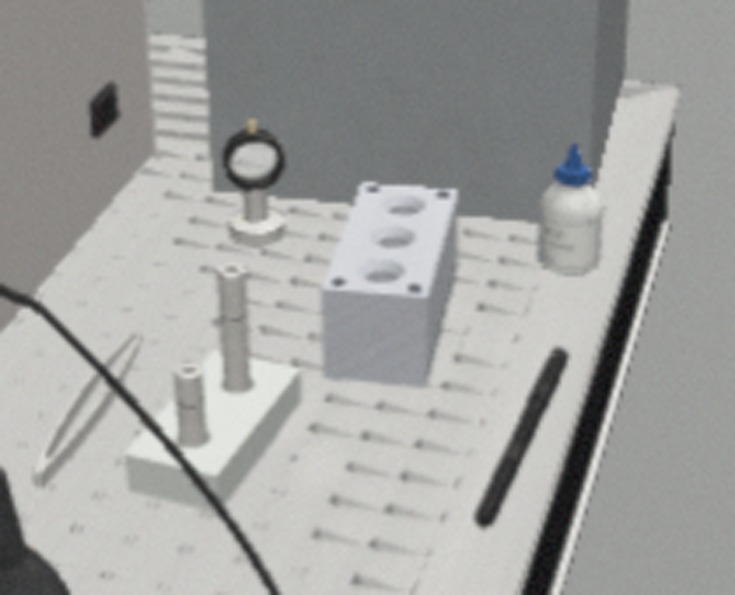

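View pics/c1.png

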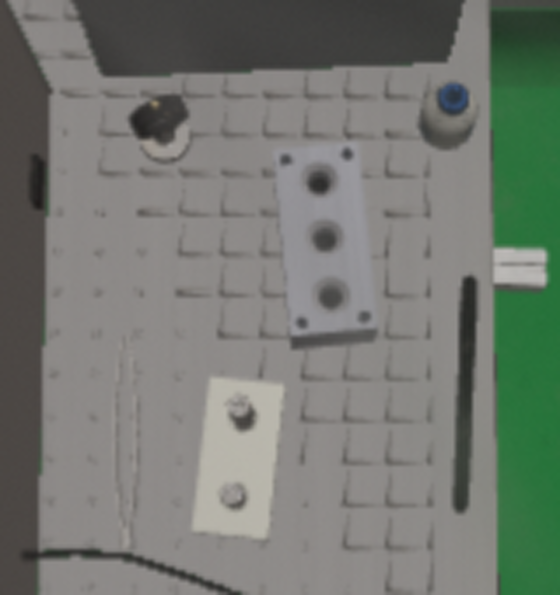

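View pics/top0.png

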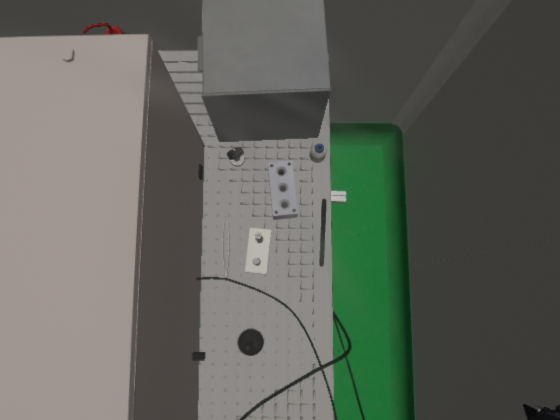

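The side view shows the tall post in the far hole of the rack (top at about (256,227) full-frame) and the short post in the near hole. The three wells are at about (306,209), (303,218) and (299,227). The top view shows the block with wells at (281,171), (283,188) and (284,205), and the cabinet beyond it.

Run:
```python
from h import *
np.set_printoptions(precision=4,suppress=True)
P={n:r.camera(n) for n in("side","top")}
s=lambda x,y:[x/3.5+190-.35,y/3.5+150-.35]
t=lambda x,y:[x/3.5+190-.35,y/3.5+120-.35]
print("wells top",*[onz(P["top"],t(*q),.05) for q in[(319,180),(325,238),(330,296)]])
print("screws top",*[onz(P["top"],t(*q),.05) for q in[(286,160),(348,154),(301,323),(364,317)]])
print("wells side",*[onz(P["side"],s(*q),.05) for q in[(406,205),(394,237),(383,271)]])
print("screws side",*[onz(P["side"],s(*q),.05) for q in[(372,188),(443,196),(338,282),(414,288)]])
print("rack top",*[onz(P["top"],t(*q),.02) for q in[(210,377),(284,383),(269,539),(192,530)]])
print("tall",onz(P["top"],t(238,402),.08),onz(P["side"],s(232,271),.08))
print("short",onz(P["top"],t(232,491),.055),onz(P["side"],s(189,371),.055))
print("cab front/side edge", onz(P["top"],t(105,75),.0),onz(P["top"],t(445,63),.0))
```

```text
wells top [ 0.5775 -0.3186  0.05  ] [ 0.5431 -0.3222  0.05  ] [ 0.5093 -0.3252  0.05  ]
screws top [ 0.5893 -0.2995  0.05  ] [ 0.5931 -0.3354  0.05  ] [ 0.4936 -0.3088  0.05  ] [ 0.4973 -0.3446  0.05  ]
wells side [ 0.5787 -0.3193  0.05  ] [ 0.5446 -0.3223  0.05  ] [ 0.5109 -0.326   0.05  ]
screws side [ 0.5924 -0.2976  0.05  ] [ 0.593 -0.335  0.05 ] [ 0.4954 -0.3084  0.05  ] [ 0.4993 -0.3442  0.05  ]
rack top [ 0.4666 -0.2559  0.02  ] [ 0.4633 -0.2991  0.02  ] [ 0.3732 -0.2913  0.02  ] [ 0.378  -0.2471  0.02  ]
tall [ 0.4446 -0.2751  0.08  ] [ 0.443  -0.2758  0.08  ]
short [ 0.3982 -0.2714  0.055 ] [ 0.3975 -0.2712  0.055 ]
cab front/side edge [ 0.6576 -0.1862  0.    ] [ 0.6669 -0.3969  0.    ]
```

View pics/side0.png

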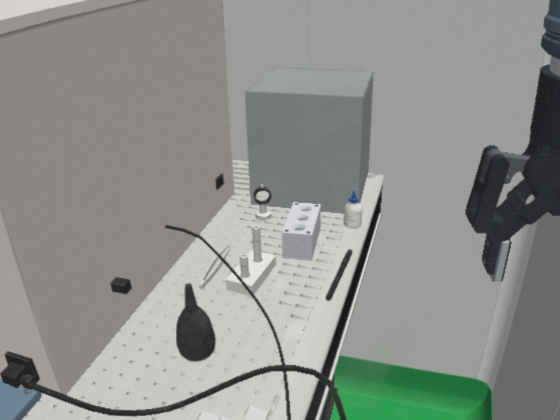

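Run:
```python
from h import *
np.set_printoptions(precision=3,suppress=True)
p=r.camera("top")
for c,q in{"beige top edge R near":(135,415),"far":(152,38),"floor edge near":(198,400),"far":(205,140)}.items():print(c,[onz(p,q,z) for z in(0,.1,.2,.3,.4)])
```

```text
beige top edge R near [array([ 0.096, -0.035,  0.   ]), array([ 0.123, -0.066,  0.1  ]), array([ 0.151, -0.097,  0.2  ]), array([ 0.178, -0.127,  0.3  ]), array([ 0.205, -0.158,  0.4  ])]
far [array([ 0.66 , -0.154,  0.   ]), array([ 0.625, -0.172,  0.1  ]), array([ 0.59 , -0.189,  0.2  ]), array([ 0.555, -0.206,  0.3  ]), array([ 0.52 , -0.224,  0.4  ])]
floor edge near [array([ 0.126, -0.159,  0.   ]), array([ 0.15 , -0.176,  0.1  ]), array([ 0.174, -0.192,  0.2  ]), array([ 0.198, -0.209,  0.3  ]), array([ 0.222, -0.226,  0.4  ])]
```

The full side view adds a tall wall along the left (y of about -0.156, about 0.39 m high) that the arm must reach past. I'll go to a hover above the tall post at the present height.

Call:
{"method": "send_rows", "body": {
  "rows": [
    {"xyz": [0.45, -0.35, 0], "spin": 0.06},
    {"xyz": [0.9, -0.7, 0], "spin": 0.123},
    {"xyz": [0.9, -0.7, 0], "spin": 0.123}
  ],
  "grip": 60
}}

```text
clock: 1.52
tool_pos: [0.233, -0.5368, 0.2314]
orientation: [[1.0, 0.007, 0.002], [0.007, -1.0, 0.002], [0.002, -0.002, -1.0]]
contact_force: [-0.0, -1.3, 1.3]
finger_gap: 0.703
```

Call:
{"method": "send_rows", "body": {
  "rows": [
    {"xyz": [0.35, -0.45, 0], "spin": 0},
    {"xyz": [0.7, -0.87, 0], "spin": 0},
    {"xyz": [0.7, -0.87, 0], "spin": 0}
  ]
}}

```text
clock: 1.9
tool_pos: [0.3058, -0.4464, 0.232]
orientation: [[1.0, 0.014, 0.004], [0.014, -1.0, 0.003], [0.004, -0.003, -1.0]]
contact_force: [-0.8, -0.6, 0.1]
finger_gap: 0.7
```

Call:
{"method": "send_rows", "body": {
  "rows": [
    {"xyz": [0.35, -0.45, 0], "spin": 0},
    {"xyz": [0.7, -0.87, 0], "spin": 0},
    {"xyz": [0.7, -0.87, 0], "spin": 0}
  ]
}}

```text
clock: 2.28
tool_pos: [0.3772, -0.3561, 0.2328]
orientation: [[1.0, 0.021, 0.005], [0.021, -1.0, 0.004], [0.005, -0.004, -1.0]]
contact_force: [0.4, 0.1, -0.1]
finger_gap: 0.705
```

Call:
{"method": "send_rows", "body": {
  "rows": [
    {"xyz": [0.35, -0.45, 0], "spin": 0},
    {"xyz": [0.6, -0.8, 0], "spin": 0},
    {"xyz": [0.6, -0.8, 0], "spin": 0},
    {"xyz": [0.6, -0.8, 0], "spin": 0}
  ]
}}

```text
clock: 2.78
tool_pos: [0.4345, -0.2771, 0.2334]
orientation: [[1.0, 0.019, 0.004], [0.019, -1.0, 0.003], [0.005, -0.003, -1.0]]
contact_force: [-0.5, 0.3, 0.1]
finger_gap: 0.703
```

Call:
{"method": "send_rows", "body": {
  "rows": [
    {"xyz": [0.09, -0.02, 0.5], "spin": 0.01},
    {"xyz": [0.09, -0.02, 0.9], "spin": 0.01},
    {"xyz": [0.09, -0.02, 0.9], "spin": 0.01},
    {"xyz": [0.09, -0.02, 0.9], "spin": 0.01}
  ]
}}

```text
clock: 3.28
tool_pos: [0.444, -0.2765, 0.1447]
orientation: [[1.0, -0.003, 0.006], [-0.003, -1.0, 0.002], [0.006, -0.002, -1.0]]
contact_force: [0.9, -0.6, 0.9]
finger_gap: 0.703
```

Run:
```python
from h import *
np.set_printoptions(precision=4,suppress=True)
s=r.read_state();print(s["tool_pos"],s["contact_force"],s["joints"])
P={n:r.camera(n) for n in("side","top")}
a=P["side"]["pixels"];b=P["top"]["pixels"]
a=cv2.resize(a[110:300,180:380],None,fx=2,fy=2,interpolation=3);b=cv2.resize(b[100:290,170:370],None,fx=2,fy=2,interpolation=3)
cv2.imwrite("pics/h1.png",np.hstack([a,b]))
print(s["orientation"])
```

```text
[ 0.444  -0.2765  0.1447] [ 0.9089 -0.5596  0.8898] [ 32.2549  25.3212  -6.4209 111.3301   3.6684  43.2939 -66.4   ]
[[ 1.     -0.0032  0.0057]
 [-0.0033 -1.      0.0016]
 [ 0.0057 -0.0016 -1.    ]]
```

View pics/h1.png

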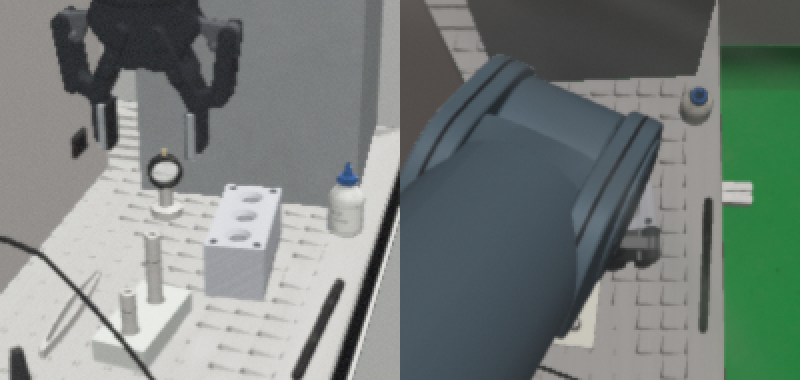

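The fingers straddle the tall post: it is at col 153 in the picture, with the fingers at 103 and 200. I'll descend now.

Call:
{"method": "send_rows", "body": {
  "rows": [
    {"xyz": [-0.01, -0.01, 0.3], "spin": 0},
    {"xyz": [-0.01, -0.01, 0.6], "spin": 0},
    {"xyz": [-0.01, -0.01, 0.85], "spin": 0},
    {"xyz": [-0.01, -0.01, 0.97], "spin": 0},
    {"xyz": [-0.01, -0.01, 0.97], "spin": 0}
  ]
}}

```text
clock: 4.0
tool_pos: [0.4446, -0.2752, 0.0486]
orientation: [[1.0, -0.002, 0.007], [-0.002, -1.0, 0.001], [0.007, -0.001, -1.0]]
contact_force: [0.1, -0.3, 0.5]
finger_gap: 0.704
```

Call:
{"method": "send_rows", "body": {
  "rows": [
    {"xyz": [0, 0, 0], "spin": 0},
    {"xyz": [0, 0, 0], "spin": 0},
    {"xyz": [0, 0, 0], "spin": 0},
    {"xyz": [0, 0, 0], "spin": 0},
    {"xyz": [0, 0, 0], "spin": 0}
  ],
  "grip": 0
}}

```text
clock: 4.62
tool_pos: [0.4452, -0.2755, 0.0494]
orientation: [[1.0, -0.002, 0.009], [-0.002, -1.0, 0.0], [0.009, -0.0, -1.0]]
contact_force: [-0.9, 0.6, 6.3]
finger_gap: 0.13
```

Run:
```python
from h import *
np.set_printoptions(precision=4,suppress=True)
s=r.read_state();print(s["tool_pos"],s["contact_force"],s["torque"],s["finger_gap"]*85.4)
a=r.camera("side")["pixels"]
cv2.imwrite("pics/g1.png",cv2.resize(a[130:300,190:350],None,fx=3.5,fy=3.5,interpolation=3))
```

```text
[ 0.4452 -0.2755  0.0494] [-0.8818  0.5591  6.293 ] [ 0.1104  0.2147 -0.0318] 11.075607441515203
```

View pics/g1.png

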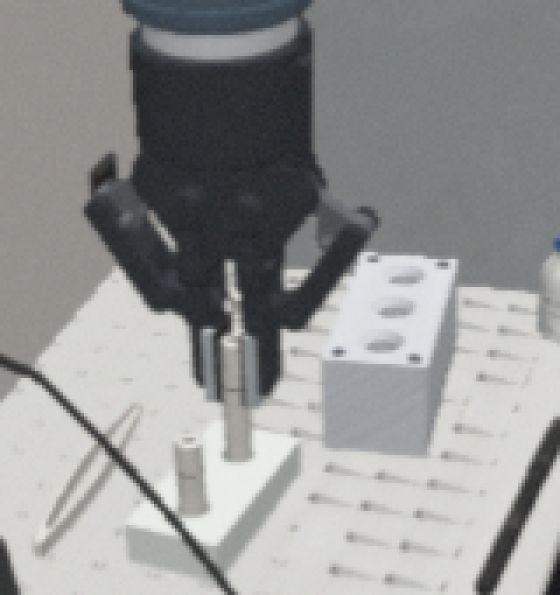

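The post is held by its shaft (opening about 11 mm) and the short post is untouched. I'll lift straight up.

Call:
{"method": "send_rows", "body": {
  "rows": [
    {"xyz": [0, 0, -0.2], "spin": 0},
    {"xyz": [0, 0, -0.5], "spin": 0},
    {"xyz": [0, 0, -0.8], "spin": 0},
    {"xyz": [0, 0, -0.8], "spin": 0}
  ]
}}

```text
clock: 5.18
tool_pos: [0.4458, -0.2764, 0.1313]
orientation: [[1.0, -0.003, 0.012], [-0.003, -1.0, -0.002], [0.012, 0.002, -1.0]]
contact_force: [-0.1, -0.3, -1.2]
finger_gap: 0.126
```

Call:
{"method": "send_rows", "body": {
  "rows": [
    {"xyz": [0.33, 0.25, 0], "spin": 0},
    {"xyz": [0.65, 0.5, 0], "spin": 0},
    {"xyz": [0.65, 0.5, 0], "spin": 0},
    {"xyz": [0.65, 0.5, 0], "spin": 0}
  ]
}}

```text
clock: 5.68
tool_pos: [0.5093, -0.3256, 0.1306]
orientation: [[1.0, -0.003, 0.009], [-0.003, -1.0, -0.0], [0.009, 0.0, -1.0]]
contact_force: [-0.2, -0.0, -1.8]
finger_gap: 0.127
```

Run:
```python
from h import *
np.set_printoptions(precision=4,suppress=True)
s=r.read_state();print(s["tool_pos"],s["contact_force"],s["torque"],s["finger_gap"]*85.4,s["orientation"])
p=r.camera("side")
for n in["tall_post_centre","short_post_centre"]:print(n,[(l["pixel"],l["conf"]) for l in r.find_in(p,n)])
a=p["pixels"]
cv2.imwrite("pics/m1.png",cv2.resize(a[150:270,230:350],None,fx=5,fy=5,interpolation=3))
T=s["tool_pos"]
print(proj(p,[[*T[:2],T[2]-.0444],[*T[:2],T[2]+.0306],[.510,-.3255,.05],[.544,-.322,.05],[.578,-.319,.05]]))
```

```text
[ 0.5093 -0.3256  0.1306] [-0.17   -0.0043 -1.8252] [ 0.001   0.0147 -0.0058] 10.849246797151642 [[ 1.     -0.0025  0.0094]
 [-0.0025 -1.     -0.0002]
 [ 0.0094  0.0002 -1.    ]]
tall_post_centre [([300.3, 193.4], 0.53)]
short_post_centre [([246.2, 266.6], 0.75)]
[[298.4927 208.083 ]
 [298.2065 165.3304]
 [298.6478 227.3009]
 [301.9861 217.5046]
 [305.3823 208.3668]]
```

View pics/m1.png

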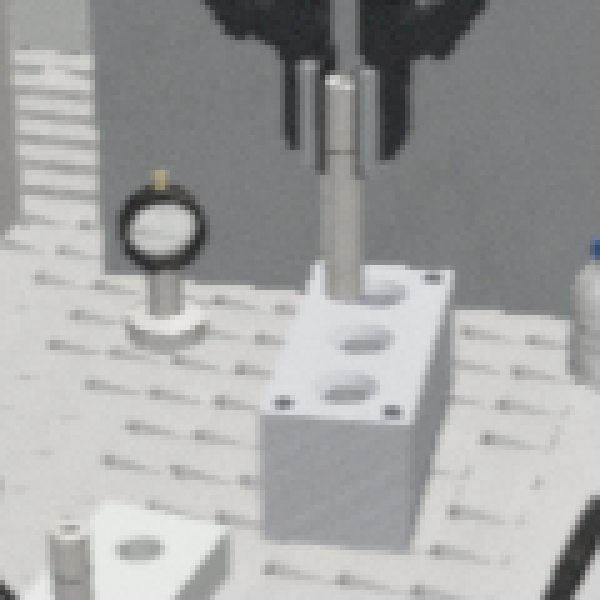

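The post hangs upright over the near well. Its foot is at about (299,208), as predicted, and the rack hole is empty. I'll descend gently into the near well.

Call:
{"method": "send_rows", "body": {
  "rows": [
    {"xyz": [0, 0, 0.15], "spin": 0},
    {"xyz": [0, 0, 0.3], "spin": 0},
    {"xyz": [0, 0, 0.34], "spin": 0},
    {"xyz": [0, 0, 0.34], "spin": 0}
  ]
}}

```text
clock: 6.32
tool_pos: [0.5097, -0.3256, 0.097]
orientation: [[1.0, -0.002, 0.01], [-0.002, -1.0, -0.001], [0.01, 0.0, -1.0]]
contact_force: [-0.1, 0.5, -0.7]
finger_gap: 0.127
```

Call:
{"method": "send_rows", "body": {
  "rows": [
    {"xyz": [0, 0, 0.02], "spin": 0},
    {"xyz": [0, 0, 0.04], "spin": 0},
    {"xyz": [0, 0, 0.05], "spin": 0}
  ]
}}

```text
clock: 6.7
tool_pos: [0.5107, -0.3258, 0.0932]
orientation: [[1.0, -0.002, 0.012], [-0.002, -1.0, -0.001], [0.012, 0.001, -1.0]]
contact_force: [1.0, 1.5, -0.7]
finger_gap: 0.13
```

Call:
{"method": "send_rows", "body": {
  "rows": [
    {"xyz": [-0.005, 0, 0.02], "spin": 0},
    {"xyz": [-0.005, 0, 0.03], "spin": 0},
    {"xyz": [-0.005, 0, 0.03], "spin": 0}
  ]
}}

```text
clock: 7.08
tool_pos: [0.5106, -0.3255, 0.0901]
orientation: [[1.0, -0.002, 0.012], [-0.002, -1.0, -0.001], [0.012, 0.001, -1.0]]
contact_force: [1.7, 1.1, -1.0]
finger_gap: 0.125
```

Call:
{"method": "send_rows", "body": {
  "rows": [
    {"xyz": [0.0, 0, 0.02], "spin": 0},
    {"xyz": [0.0, 0, 0.03], "spin": 0},
    {"xyz": [0.0, 0, 0.03], "spin": 0}
  ]
}}

```text
clock: 7.45
tool_pos: [0.5107, -0.3254, 0.0869]
orientation: [[1.0, -0.002, 0.012], [-0.002, -1.0, -0.001], [0.012, 0.001, -1.0]]
contact_force: [2.0, 1.0, -1.7]
finger_gap: 0.125
```

Call:
{"method": "send_rows", "body": {
  "rows": [
    {"xyz": [0.0, 0, 0.02], "spin": 0},
    {"xyz": [0.0, 0, 0.03], "spin": 0},
    {"xyz": [0.0, 0, 0.03], "spin": 0}
  ]
}}

```text
clock: 7.82
tool_pos: [0.5107, -0.3254, 0.0837]
orientation: [[1.0, -0.002, 0.012], [-0.002, -1.0, -0.001], [0.012, 0.001, -1.0]]
contact_force: [0.8, 2.0, -2.0]
finger_gap: 0.13
```

The post is in the bore with low side forces. The floor should meet the foot at a TCP height of about 0.077.

Call:
{"method": "send_rows", "body": {
  "rows": [
    {"xyz": [0.0, 0, 0.02], "spin": 0},
    {"xyz": [0.0, 0, 0.04], "spin": 0},
    {"xyz": [0.0, 0, 0.05], "spin": 0},
    {"xyz": [0.0, 0, 0.05], "spin": 0}
  ]
}}

```text
clock: 8.32
tool_pos: [0.5107, -0.3254, 0.0786]
orientation: [[1.0, -0.002, 0.012], [-0.002, -1.0, -0.001], [0.012, 0.001, -1.0]]
contact_force: [4.0, 1.0, -1.9]
finger_gap: 0.123
```

Call:
{"method": "send_rows", "body": {
  "rows": [
    {"xyz": [0.0, 0, 0.01], "spin": 0},
    {"xyz": [0.0, 0, 0.02], "spin": 0},
    {"xyz": [0.0, 0, 0.02], "spin": 0}
  ]
}}

```text
clock: 8.7
tool_pos: [0.5108, -0.3254, 0.0767]
orientation: [[1.0, -0.002, 0.012], [-0.002, -1.0, -0.001], [0.012, 0.001, -1.0]]
contact_force: [1.0, 1.9, 1.4]
finger_gap: 0.125
```

Call:
{"method": "send_rows", "body": {
  "rows": [
    {"xyz": [0.0, 0, 0.01], "spin": 0},
    {"xyz": [0.0, 0, 0.02], "spin": 0},
    {"xyz": [0.0, 0, 0.02], "spin": 0}
  ]
}}

```text
clock: 9.07
tool_pos: [0.5109, -0.3254, 0.0747]
orientation: [[1.0, -0.002, 0.012], [-0.002, -1.0, -0.001], [0.012, 0.001, -1.0]]
contact_force: [1.8, 1.6, 1.6]
finger_gap: 0.128
```

Floor contact came at a TCP height of about 0.077 with about 3.5 N of drag, as expected. I'll keep going in small steps.

Call:
{"method": "send_rows", "body": {
  "rows": [
    {"xyz": [0.0, 0, 0.01], "spin": 0},
    {"xyz": [0.0, 0, 0.02], "spin": 0},
    {"xyz": [0.0, 0, 0.02], "spin": 0}
  ]
}}

```text
clock: 9.45
tool_pos: [0.511, -0.3254, 0.0726]
orientation: [[1.0, -0.002, 0.012], [-0.002, -1.0, -0.001], [0.012, 0.001, -1.0]]
contact_force: [1.4, 0.6, 0.9]
finger_gap: 0.13
```

Call:
{"method": "send_rows", "body": {
  "rows": [
    {"xyz": [0.0, 0, 0.01], "spin": 0},
    {"xyz": [0.0, 0, 0.015], "spin": 0},
    {"xyz": [0.0, 0, 0.015], "spin": 0}
  ]
}}

```text
clock: 9.82
tool_pos: [0.5109, -0.3254, 0.071]
orientation: [[1.0, -0.002, 0.012], [-0.002, -1.0, -0.001], [0.012, 0.001, -1.0]]
contact_force: [1.2, 2.0, 0.7]
finger_gap: 0.129
```

Call:
{"method": "send_rows", "body": {
  "rows": [
    {"xyz": [0.0, 0, 0.01], "spin": 0},
    {"xyz": [0.0, 0, 0.015], "spin": 0},
    {"xyz": [0.0, 0, 0.015], "spin": 0}
  ]
}}

```text
clock: 10.2
tool_pos: [0.511, -0.3254, 0.0695]
orientation: [[1.0, -0.002, 0.012], [-0.002, -1.0, -0.001], [0.012, 0.001, -1.0]]
contact_force: [0.7, 1.2, 2.8]
finger_gap: 0.123
```

Call:
{"method": "send_rows", "body": {
  "rows": [
    {"xyz": [0.0, 0, 0.01], "spin": 0},
    {"xyz": [0.0, 0, 0.015], "spin": 0},
    {"xyz": [0.0, 0, 0.015], "spin": 0}
  ]
}}

```text
clock: 10.58
tool_pos: [0.511, -0.3254, 0.0679]
orientation: [[1.0, -0.002, 0.012], [-0.002, -1.0, -0.001], [0.012, 0.001, -1.0]]
contact_force: [2.1, 1.4, 2.5]
finger_gap: 0.129
```

The floor has travelled more than 5 mm, so this well is either the 12 mm one or the clear one.

Call:
{"method": "send_rows", "body": {
  "rows": [
    {"xyz": [0.0, 0, 0.01], "spin": 0},
    {"xyz": [0.0, 0, 0.015], "spin": 0},
    {"xyz": [0.0, 0, 0.015], "spin": 0}
  ]
}}

```text
clock: 10.95
tool_pos: [0.511, -0.3254, 0.0663]
orientation: [[1.0, -0.002, 0.012], [-0.002, -1.0, -0.001], [0.012, 0.001, -1.0]]
contact_force: [2.0, 1.4, 1.8]
finger_gap: 0.124
```

Call:
{"method": "send_rows", "body": {
  "rows": [
    {"xyz": [0.0, 0, 0.01], "spin": 0},
    {"xyz": [0.0, 0, 0.015], "spin": 0},
    {"xyz": [0.0, 0, 0.015], "spin": 0}
  ]
}}

```text
clock: 11.32
tool_pos: [0.511, -0.3254, 0.0648]
orientation: [[1.0, -0.002, 0.012], [-0.002, -1.0, -0.001], [0.012, 0.001, -1.0]]
contact_force: [1.4, 1.6, 2.6]
finger_gap: 0.125
```

Call:
{"method": "send_rows", "body": {
  "rows": [
    {"xyz": [0.0, 0, 0.01], "spin": 0},
    {"xyz": [0.0, 0, 0.015], "spin": 0},
    {"xyz": [0.0, 0, 0.015], "spin": 0}
  ]
}}

```text
clock: 11.7
tool_pos: [0.5112, -0.3254, 0.0637]
orientation: [[1.0, -0.002, 0.012], [-0.002, -1.0, -0.001], [0.012, 0.001, -1.0]]
contact_force: [0.3, 3.3, 7.3]
finger_gap: 0.126
```

Call:
{"method": "send_rows", "body": {
  "rows": [
    {"xyz": [0.0, 0, 0.01], "spin": 0},
    {"xyz": [0.0, 0, 0.01], "spin": 0},
    {"xyz": [0.0, 0, 0.01], "spin": 0}
  ]
}}

```text
clock: 12.08
tool_pos: [0.5112, -0.3255, 0.0633]
orientation: [[1.0, -0.002, 0.012], [-0.002, -1.0, -0.001], [0.012, 0.001, -1.0]]
contact_force: [-0.2, 2.4, 8.7]
finger_gap: 0.131
```

Call:
{"method": "send_rows", "body": {
  "rows": [
    {"xyz": [0.0, 0, 0.012], "spin": 0},
    {"xyz": [0.0, 0, 0.015], "spin": 0},
    {"xyz": [0.0, 0, 0.015], "spin": 0}
  ]
}}

```text
clock: 12.45
tool_pos: [0.5114, -0.3255, 0.0627]
orientation: [[1.0, -0.002, 0.013], [-0.002, -1.0, -0.001], [0.013, 0.001, -1.0]]
contact_force: [-1.1, 3.5, 11.1]
finger_gap: 0.129
```

It is blocked at about 12 mm: force rises at about 5 N/mm and reaches 11 N. I'll withdraw and move to the middle well.

Call:
{"method": "send_rows", "body": {
  "rows": [
    {"xyz": [0.0, 0, -0.1], "spin": 0},
    {"xyz": [0.0, 0, -0.25], "spin": 0},
    {"xyz": [0.0, 0, -0.4], "spin": 0},
    {"xyz": [0.0, 0, -0.45], "spin": 0},
    {"xyz": [0.0, 0, -0.45], "spin": 0}
  ]
}}

```text
clock: 13.08
tool_pos: [0.5105, -0.3259, 0.1081]
orientation: [[1.0, -0.002, 0.012], [-0.002, -1.0, -0.002], [0.012, 0.002, -1.0]]
contact_force: [-0.5, -0.4, -1.9]
finger_gap: 0.123
```

Call:
{"method": "send_rows", "body": {
  "rows": [
    {"xyz": [0.17, -0.02, 0], "spin": 0},
    {"xyz": [0.34, -0.04, 0], "spin": 0},
    {"xyz": [0.34, -0.04, 0], "spin": 0},
    {"xyz": [0.34, -0.04, 0], "spin": 0}
  ]
}}

```text
clock: 13.58
tool_pos: [0.5439, -0.3219, 0.1079]
orientation: [[1.0, -0.002, 0.011], [-0.002, -1.0, -0.001], [0.011, 0.001, -1.0]]
contact_force: [-0.2, 0.1, -1.3]
finger_gap: 0.125
```

Call:
{"method": "send_rows", "body": {
  "rows": [
    {"xyz": [0, 0, 0.05], "spin": 0},
    {"xyz": [0, 0, 0.1], "spin": 0},
    {"xyz": [0, 0, 0.12], "spin": 0},
    {"xyz": [0, 0, 0.12], "spin": 0}
  ]
}}

```text
clock: 14.08
tool_pos: [0.5439, -0.3218, 0.0957]
orientation: [[1.0, -0.002, 0.011], [-0.002, -1.0, -0.001], [0.011, 0.001, -1.0]]
contact_force: [-0.8, -0.2, -0.8]
finger_gap: 0.129
```

Call:
{"method": "send_rows", "body": {
  "rows": [
    {"xyz": [0, 0, 0.02], "spin": 0},
    {"xyz": [0, 0, 0.04], "spin": 0},
    {"xyz": [0, 0, 0.04], "spin": 0}
  ]
}}

```text
clock: 14.45
tool_pos: [0.5444, -0.3217, 0.0916]
orientation: [[1.0, -0.002, 0.012], [-0.002, -1.0, -0.001], [0.012, 0.001, -1.0]]
contact_force: [1.4, 0.3, -1.6]
finger_gap: 0.124
```

Call:
{"method": "send_rows", "body": {
  "rows": [
    {"xyz": [0, 0, 0.02], "spin": 0},
    {"xyz": [0, 0, 0.04], "spin": 0},
    {"xyz": [0, 0, 0.04], "spin": 0}
  ]
}}

```text
clock: 14.82
tool_pos: [0.5444, -0.3216, 0.0874]
orientation: [[1.0, -0.002, 0.012], [-0.002, -1.0, -0.001], [0.012, 0.001, -1.0]]
contact_force: [1.1, -0.1, -1.7]
finger_gap: 0.128
```

Call:
{"method": "send_rows", "body": {
  "rows": [
    {"xyz": [0, 0, 0.02], "spin": 0},
    {"xyz": [0, 0, 0.04], "spin": 0},
    {"xyz": [0, 0, 0.06], "spin": 0},
    {"xyz": [0, 0, 0.08], "spin": 0},
    {"xyz": [0, 0, 0.08], "spin": 0}
  ]
}}

```text
clock: 15.45
tool_pos: [0.5445, -0.3215, 0.0791]
orientation: [[1.0, -0.002, 0.011], [-0.002, -1.0, -0.001], [0.011, 0.001, -1.0]]
contact_force: [1.0, 0.6, -2.6]
finger_gap: 0.125
```

Call:
{"method": "send_rows", "body": {
  "rows": [
    {"xyz": [0, 0, 0.015], "spin": 0},
    {"xyz": [0, 0, 0.03], "spin": 0},
    {"xyz": [0, 0, 0.03], "spin": 0}
  ]
}}

```text
clock: 15.82
tool_pos: [0.5446, -0.3216, 0.0762]
orientation: [[1.0, -0.002, 0.012], [-0.002, -1.0, -0.001], [0.012, 0.001, -1.0]]
contact_force: [1.6, -0.0, 0.8]
finger_gap: 0.128
```

Call:
{"method": "send_rows", "body": {
  "rows": [
    {"xyz": [0, 0, 0.01], "spin": 0},
    {"xyz": [0, 0, 0.02], "spin": 0},
    {"xyz": [0, 0, 0.02], "spin": 0}
  ]
}}

```text
clock: 16.2
tool_pos: [0.5447, -0.3216, 0.0742]
orientation: [[1.0, -0.002, 0.012], [-0.002, -1.0, -0.001], [0.012, 0.001, -1.0]]
contact_force: [1.0, 0.4, 1.6]
finger_gap: 0.128
```

Next comes the 5 mm stop, if there is one, at a TCP height of about 0.072.

Call:
{"method": "send_rows", "body": {
  "rows": [
    {"xyz": [0, 0, 0.01], "spin": 0},
    {"xyz": [0, 0, 0.015], "spin": 0},
    {"xyz": [0, 0, 0.015], "spin": 0}
  ]
}}

```text
clock: 16.58
tool_pos: [0.5447, -0.3216, 0.0726]
orientation: [[1.0, -0.002, 0.012], [-0.002, -1.0, -0.001], [0.012, 0.001, -1.0]]
contact_force: [2.0, 1.0, 1.8]
finger_gap: 0.129
```

Call:
{"method": "send_rows", "body": {
  "rows": [
    {"xyz": [0, 0, 0.01], "spin": 0},
    {"xyz": [0, 0, 0.015], "spin": 0},
    {"xyz": [0, 0, 0.015], "spin": 0}
  ]
}}

```text
clock: 16.95
tool_pos: [0.5447, -0.3216, 0.071]
orientation: [[1.0, -0.002, 0.012], [-0.002, -1.0, -0.001], [0.012, 0.001, -1.0]]
contact_force: [0.8, 0.3, 0.8]
finger_gap: 0.124
```

Call:
{"method": "send_rows", "body": {
  "rows": [
    {"xyz": [0, 0, 0.01], "spin": 0},
    {"xyz": [0, 0, 0.015], "spin": 0},
    {"xyz": [0, 0, 0.015], "spin": 0}
  ]
}}

```text
clock: 17.32
tool_pos: [0.5448, -0.3216, 0.0695]
orientation: [[1.0, -0.002, 0.012], [-0.002, -1.0, -0.001], [0.012, 0.001, -1.0]]
contact_force: [1.9, 1.4, 1.9]
finger_gap: 0.127
```

Call:
{"method": "send_rows", "body": {
  "rows": [
    {"xyz": [0, 0, 0.01], "spin": 0},
    {"xyz": [0, 0, 0.015], "spin": 0},
    {"xyz": [0, 0, 0.015], "spin": 0}
  ]
}}

```text
clock: 17.7
tool_pos: [0.5447, -0.3216, 0.0679]
orientation: [[1.0, -0.002, 0.012], [-0.002, -1.0, -0.001], [0.012, 0.001, -1.0]]
contact_force: [1.7, 0.6, 1.1]
finger_gap: 0.126
```

Call:
{"method": "send_rows", "body": {
  "rows": [
    {"xyz": [0, 0, 0.01], "spin": 0},
    {"xyz": [0, 0, 0.015], "spin": 0},
    {"xyz": [0, 0, 0.015], "spin": 0}
  ]
}}

```text
clock: 18.08
tool_pos: [0.5448, -0.3216, 0.0663]
orientation: [[1.0, -0.002, 0.012], [-0.002, -1.0, -0.001], [0.012, 0.001, -1.0]]
contact_force: [0.4, 0.3, 1.7]
finger_gap: 0.131
```

Call:
{"method": "send_rows", "body": {
  "rows": [
    {"xyz": [0, 0, 0.01], "spin": 0},
    {"xyz": [0, 0, 0.015], "spin": 0},
    {"xyz": [0, 0, 0.015], "spin": 0}
  ]
}}

```text
clock: 18.45
tool_pos: [0.5448, -0.3216, 0.0648]
orientation: [[1.0, -0.002, 0.012], [-0.002, -1.0, -0.001], [0.012, 0.001, -1.0]]
contact_force: [1.1, -0.9, 1.1]
finger_gap: 0.127
```

Call:
{"method": "send_rows", "body": {
  "rows": [
    {"xyz": [0, 0, 0.01], "spin": 0},
    {"xyz": [0, 0, 0.015], "spin": 0},
    {"xyz": [0, 0, 0.015], "spin": 0}
  ]
}}

```text
clock: 18.82
tool_pos: [0.5448, -0.3216, 0.0632]
orientation: [[1.0, -0.002, 0.012], [-0.002, -1.0, -0.001], [0.012, 0.001, -1.0]]
contact_force: [1.2, 1.1, 2.2]
finger_gap: 0.125
```

The floor has passed the depth where the near well stopped, with no rise in force. I'll continue towards home (TCP about 0.057).

Call:
{"method": "send_rows", "body": {
  "rows": [
    {"xyz": [0, 0, 0.01], "spin": 0},
    {"xyz": [0, 0, 0.015], "spin": 0},
    {"xyz": [0, 0, 0.015], "spin": 0}
  ]
}}

```text
clock: 19.2
tool_pos: [0.5448, -0.3216, 0.0616]
orientation: [[1.0, -0.002, 0.012], [-0.002, -1.0, -0.001], [0.012, 0.001, -1.0]]
contact_force: [1.2, 0.9, 1.8]
finger_gap: 0.127
```

Call:
{"method": "send_rows", "body": {
  "rows": [
    {"xyz": [0, 0, 0.01], "spin": 0},
    {"xyz": [0, 0, 0.015], "spin": 0},
    {"xyz": [0, 0, 0.015], "spin": 0}
  ]
}}

```text
clock: 19.58
tool_pos: [0.5448, -0.3216, 0.06]
orientation: [[1.0, -0.002, 0.012], [-0.002, -1.0, -0.001], [0.012, 0.001, -1.0]]
contact_force: [1.5, 1.4, 1.5]
finger_gap: 0.122
```

Call:
{"method": "send_rows", "body": {
  "rows": [
    {"xyz": [0, 0, 0.01], "spin": 0},
    {"xyz": [0, 0, 0.015], "spin": 0},
    {"xyz": [0, 0, 0.015], "spin": 0}
  ]
}}

```text
clock: 19.95
tool_pos: [0.5449, -0.3216, 0.0585]
orientation: [[1.0, -0.002, 0.012], [-0.002, -1.0, -0.001], [0.012, 0.001, -1.0]]
contact_force: [1.0, 0.9, 2.5]
finger_gap: 0.123
```

Call:
{"method": "send_rows", "body": {
  "rows": [
    {"xyz": [0, 0, 0.01], "spin": 0},
    {"xyz": [0, 0, 0.015], "spin": 0},
    {"xyz": [0, 0, 0.015], "spin": 0}
  ]
}}

```text
clock: 20.32
tool_pos: [0.5449, -0.3216, 0.0569]
orientation: [[1.0, -0.002, 0.012], [-0.002, -1.0, -0.001], [0.012, 0.001, -1.0]]
contact_force: [1.0, 1.7, 1.3]
finger_gap: 0.123
```

Call:
{"method": "send_rows", "body": {
  "rows": [
    {"xyz": [0, 0, 0.01], "spin": 0},
    {"xyz": [0, 0, 0.01], "spin": 0},
    {"xyz": [0, 0, 0.01], "spin": 0}
  ]
}}

```text
clock: 20.7
tool_pos: [0.5449, -0.3216, 0.056]
orientation: [[1.0, -0.002, 0.012], [-0.002, -1.0, -0.001], [0.012, 0.001, -1.0]]
contact_force: [0.1, 1.4, 5.8]
finger_gap: 0.123
```

Call:
{"method": "send_rows", "body": {
  "rows": [
    {"xyz": [0, 0, 0.01], "spin": 0},
    {"xyz": [0, 0, 0.012], "spin": 0},
    {"xyz": [0, 0, 0.012], "spin": 0}
  ]
}}

```text
clock: 21.08
tool_pos: [0.545, -0.3217, 0.0554]
orientation: [[1.0, -0.002, 0.012], [-0.002, -1.0, -0.001], [0.012, 0.001, -1.0]]
contact_force: [-0.7, 1.4, 8.4]
finger_gap: 0.126
```

Call:
{"method": "send_rows", "body": {
  "rows": [
    {"xyz": [0, 0, 0.01], "spin": 0},
    {"xyz": [0, 0, 0.012], "spin": 0},
    {"xyz": [0, 0, 0.012], "spin": 0}
  ]
}}

```text
clock: 21.45
tool_pos: [0.5451, -0.3217, 0.055]
orientation: [[1.0, -0.002, 0.012], [-0.002, -1.0, -0.001], [0.012, 0.001, -1.0]]
contact_force: [-1.8, 2.7, 11.0]
finger_gap: 0.124
```

The floor has reached the hard stop after about 20 mm, so this is the clear well and the post is home. I'll unload slightly and release.

Call:
{"method": "send_rows", "body": {
  "rows": [
    {"xyz": [0, 0, -0.01], "spin": 0},
    {"xyz": [0, 0, -0.01], "spin": 0}
  ]
}}

```text
clock: 21.7
tool_pos: [0.5449, -0.3216, 0.0561]
orientation: [[1.0, -0.002, 0.012], [-0.002, -1.0, -0.001], [0.012, 0.001, -1.0]]
contact_force: [0.3, 1.0, 6.2]
finger_gap: 0.129
```

Call:
{"method": "send_rows", "body": {
  "rows": [
    {"xyz": [0, 0, 0], "spin": 0},
    {"xyz": [0, 0, 0], "spin": 0},
    {"xyz": [0, 0, 0], "spin": 0},
    {"xyz": [0, 0, 0], "spin": 0}
  ],
  "grip": 40
}}

```text
clock: 22.2
tool_pos: [0.5447, -0.3217, 0.0559]
orientation: [[1.0, -0.002, 0.011], [-0.002, -1.0, -0.001], [0.011, 0.001, -1.0]]
contact_force: [0.5, 0.4, 0.5]
finger_gap: 0.467
```

Call:
{"method": "send_rows", "body": {
  "rows": [
    {"xyz": [0, 0, -0.2], "spin": 0},
    {"xyz": [0, 0, -0.5], "spin": 0},
    {"xyz": [0, 0, -0.9], "spin": 0},
    {"xyz": [0, 0, -0.9], "spin": 0},
    {"xyz": [0, 0, -0.9], "spin": 0}
  ]
}}

```text
clock: 22.82
tool_pos: [0.5437, -0.3216, 0.1465]
orientation: [[1.0, -0.002, 0.012], [-0.002, -1.0, -0.001], [0.012, 0.001, -1.0]]
contact_force: [-0.1, 0.2, 0.7]
finger_gap: 0.469
```

Run:
```python
from h import *
np.set_printoptions(precision=4,suppress=True)
s=r.read_state();print(s["clock"],s["tool_pos"],s["contact_force"],s["finger_gap"])
p=r.camera("side")
for n in["tall_post_centre","short_post_centre"]:print(n,[(l["pixel"],l["conf"]) for l in r.find_in(p,n)])
print(proj(p,[[.5445,-.322,.05],[.5445,-.322,.088],[.5445,-.322,.092]]))
cv2.imwrite("pics/e1.png",cv2.resize(p["pixels"][150:270,230:350],None,fx=5,fy=5,interpolation=3))
```

```text
22.825 [ 0.5437 -0.3216  0.1465] [-0.0833  0.2351  0.6547] 0.46926353280891525
tall_post_centre [([302.0, 210.1], 0.69)]
short_post_centre []
[[302.0626 217.3691]
 [302.0115 197.48  ]
 [302.0053 195.3397]]
```

View pics/e1.png

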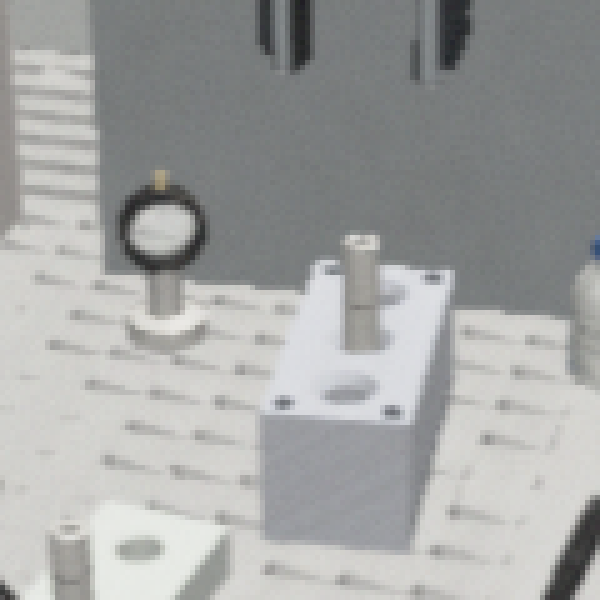

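The post stands upright in the middle well. Its top is at (302,198), against (302,197.5) predicted for a top 38 mm above the block, and the gripper is clear. I'll hand it in.

```bash
python3 -c "
from plant import r
print(r.hand_in())"
```

```text
the job is handed in; nothing more can be done
None
```

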